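# Set the stock tags on the fabrication bench

## Task

Flip the hinged stock tags so that each of the two bins heaped full of parts has its tag leaning towards the bin with the disc face up, and each of the two empty or nearly empty bins has its tag leaning away from the bin with the bar face up; a tag belongs to the bin straight behind it. Push the tags over gently with a fingertip, without pinching them, and do not flip a tag that is already right. Leave the bins, the can, the collar and the brush where they are.

Things in the scene. Friction and masses are not known exactly. Their poses are not given: they have to be found in the camera images.
- board: Grey steel base strip of the tag board, fixed to the bench, 90 x 360 x 12 mm high. Origin: centre of its underside on the bench. Its y axis runs along the row of four tags, its +x axis points from the tags to the bins, which stand in a row behind it. The board may be turned by up to 0.15 rad.
- mount_a: Fixed hinge bracket of tag a, 50 (x) x 74 (y) mm, side ears up to 54 mm above the bench, hinge pin along its y axis 33 mm above its origin (45 mm above the bench). Origin: centre of underside, 12 mm above the bench. Axes as the board's. Brackets sit 85 mm apart, in random order. Its bin stands straight behind it, centre about 141 mm along +x.
- tag_a (a joint): Hinge angle of tag a, rad: 0 = leaning away from its bin (to the robot), 45 degrees, bar face up; 0.79 = upright; 1.57 = leaning to its bin, 45 degrees, disc face up. Nearly free hinge: past upright it falls by its own weight onto the stop of that side (0 or 1.57).
- tag_a_edge (a point): Middle of the free edge of tag a; moves with it. The tag is a 40 g nylon-coated sheet, smooth and slippery, 55 mm from hinge to free edge, 56 mm wide, 3 mm thick, with a dark bar on one face and a dark disc (32 mm) on the other. On a stop, this edge is 39 mm from the hinge horizontally and 84 mm above the bench; upright it is 100 mm above it.
- mount_b: Fixed hinge bracket of tag b, 50 (x) x 74 (y) mm, side ears up to 54 mm above the bench, hinge pin along its y axis 33 mm above its origin (45 mm above the bench). Origin: centre of underside, 12 mm above the bench. Axes as the board's. Brackets sit 85 mm apart, in random order. Its bin stands straight behind it, centre about 141 mm along +x.
- tag_b (a joint): Hinge angle of tag b, rad: 0 = leaning away from its bin (to the robot), 45 degrees, bar face up; 0.79 = upright; 1.57 = leaning to its bin, 45 degrees, disc face up. Nearly free hinge: past upright it falls by its own weight onto the stop of that side (0 or 1.57).
- tag_b_edge (a point): Middle of the free edge of tag b; moves with it. The tag is a 40 g nylon-coated sheet, smooth and slippery, 55 mm from hinge to free edge, 56 mm wide, 3 mm thick, with a dark bar on one face and a dark disc (32 mm) on the other. On a stop, this edge is 39 mm from the hinge horizontally and 84 mm above the bench; upright it is 100 mm above it.
- mount_c: Fixed hinge bracket of tag c, 50 (x) x 74 (y) mm, side ears up to 54 mm above the bench, hinge pin along its y axis 33 mm above its origin (45 mm above the bench). Origin: centre of underside, 12 mm above the bench. Axes as the board's. Brackets sit 85 mm apart, in random order. Its bin stands straight behind it, centre about 141 mm along +x.
- tag_c (a joint): Hinge angle of tag c, rad: 0 = leaning away from its bin (to the robot), 45 degrees, bar face up; 0.79 = upright; 1.57 = leaning to its bin, 45 degrees, disc face up. Nearly free hinge: past upright it falls by its own weight onto the stop of that side (0 or 1.57).
- tag_c_edge (a point): Middle of the free edge of tag c; moves with it. The tag is a 40 g nylon-coated sheet, smooth and slippery, 55 mm from hinge to free edge, 56 mm wide, 3 mm thick, with a dark bar on one face and a dark disc (32 mm) on the other. On a stop, this edge is 39 mm from the hinge horizontally and 84 mm above the bench; upright it is 100 mm above it.
- mount_d: Fixed hinge bracket of tag d, 50 (x) x 74 (y) mm, side ears up to 54 mm above the bench, hinge pin along its y axis 33 mm above its origin (45 mm above the bench). Origin: centre of underside, 12 mm above the bench. Axes as the board's. Brackets sit 85 mm apart, in random order. Its bin stands straight behind it, centre about 141 mm along +x.
- tag_d (a joint): Hinge angle of tag d, rad: 0 = leaning away from its bin (to the robot), 45 degrees, bar face up; 0.79 = upright; 1.57 = leaning to its bin, 45 degrees, disc face up. Nearly free hinge: past upright it falls by its own weight onto the stop of that side (0 or 1.57).
- tag_d_edge (a point): Middle of the free edge of tag d; moves with it. The tag is a 40 g nylon-coated sheet, smooth and slippery, 55 mm from hinge to free edge, 56 mm wide, 3 mm thick, with a dark bar on one face and a dark disc (32 mm) on the other. On a stop, this edge is 39 mm from the hinge horizontally and 84 mm above the bench; upright it is 100 mm above it.
- bin_nuts: FULL: heaped to the rim with steel hexagon nuts (heap top at most 55 mm above the bench); open grey plastic bin, 100 (x) x 76 (y) x 48 mm high, 4 mm walls, standing loose on the bench behind the board. Origin: centre of its underside. Which bin stands behind which tag differs from run to run.
- bin_bushings: FULL: heaped to the rim with short brass bushings (heap top at most 55 mm above the bench); open grey plastic bin, 100 (x) x 76 (y) x 48 mm high, 4 mm walls, standing loose on the bench behind the board. Origin: centre of its underside. Which bin stands behind which tag differs from run to run.
- bin_bare: EMPTY: nothing in it; open grey plastic bin, 100 (x) x 76 (y) x 48 mm high, 4 mm walls, standing loose on the bench behind the board. Origin: centre of its underside. Which bin stands behind which tag differs from run to run.
- bin_leftover: NOT FULL, as good as empty: only two nuts left on its floor; open grey plastic bin, 100 (x) x 76 (y) x 48 mm high, 4 mm walls, standing loose on the bench behind the board. Origin: centre of its underside. Which bin stands behind which tag differs from run to run.
- can: Bystander: closed can, 60 mm diameter, 150 mm tall, standing loose on the bench about 0.3 m to the left (+y) of the board's middle. Origin: centre of its underside.
- collar: Bystander: loose steel shaft collar, 60 mm outer diameter, 36 mm bore, 30 mm high, lying flat on the robot's side of the board, 160 to 190 mm from the hinge line. Origin: centre of its underside.
- brush: Bystander: loose hand brush, 200 mm long, 42 mm wide, 20 mm high, lying on the bench about 0.3 m to the right (-y) of the board's middle, roughly along y. Origin: underside, near its middle.
Not all that is in view belongs to the job. What is shaped like the bin_nuts but red is not meant.

How it is judged:
At the end, for the whole second after the job is handed in: Every tag with a full bin (nuts, bushings) straight behind it rests at more than 1.42 rad, and every tag with a bare or nearly empty bin behind it at less than 0.15 rad; 'straight behind' means the bin's centre is within 42.5 mm of the bracket's centre line ((((y of bin_nuts in the frame of mount_a between -0.0425 and 0.0425 m or y of bin_bushings in the frame of mount_a between -0.0425 and 0.0425 m) and value of joint tag_a above 1.42 rad) or ((y of bin_bare in the frame of mount_a between -0.0425 and 0.0425 m or y of bin_leftover in the frame of mount_a between -0.0425 and 0.0425 m) and value of joint tag_a below 0.15 rad)) and (((y of bin_nuts in the frame of mount_b between -0.0425 and 0.0425 m or y of bin_bushings in the frame of mount_b between -0.0425 and 0.0425 m) and value of joint tag_b above 1.42 rad) or ((y of bin_bare in the frame of mount_b between -0.0425 and 0.0425 m or y of bin_leftover in the frame of mount_b between -0.0425 and 0.0425 m) and value of joint tag_b below 0.15 rad)) and (((y of bin_nuts in the frame of mount_c between -0.0425 and 0.0425 m or y of bin_bushings in the frame of mount_c between -0.0425 and 0.0425 m) and value of joint tag_c above 1.42 rad) or ((y of bin_bare in the frame of mount_c between -0.0425 and 0.0425 m or y of bin_leftover in the frame of mount_c between -0.0425 and 0.0425 m) and value of joint tag_c below 0.15 rad)) and (((y of bin_nuts in the frame of mount_d between -0.0425 and 0.0425 m or y of bin_bushings in the frame of mount_d between -0.0425 and 0.0425 m) and value of joint tag_d above 1.42 rad) or ((y of bin_bare in the frame of mount_d between -0.0425 and 0.0425 m or y of bin_leftover in the frame of mount_d between -0.0425 and 0.0425 m) and value of joint tag_d below 0.15 rad))); the robot touches nothing.
It fails at once if a tag that was right from the start is tipped past upright (((y of bin_bare in the frame of mount_b between -0.0425 and 0.0425 m or y of bin_leftover in the frame of mount_b between -0.0425 and 0.0425 m) and value of joint tag_b above 0.87 rad) or ((y of bin_bare in the frame of mount_c between -0.0425 and 0.0425 m or y of bin_leftover in the frame of mount_c between -0.0425 and 0.0425 m) and value of joint tag_c above 0.87 rad) or ((y of bin_bare in the frame of mount_d between -0.0425 and 0.0425 m or y of bin_leftover in the frame of mount_d between -0.0425 and 0.0425 m) and value of joint tag_d above 0.87 rad)).
It fails at once if a tag or its mount is pushed with more than 15 N (rammed, pressed down or pinched) (contact force between any of the arm, the fingers and mount_a above 15 N or contact force between any of the arm, the fingers and mount_b above 15 N or contact force between any of the arm, the fingers and mount_c above 15 N or contact force between any of the arm, the fingers and mount_d above 15 N).
It fails at once if a bin is lifted, carried or shoved more than 15 mm (distance of any of bin_nuts, bin_bushings, bin_bare, bin_leftover from where it was at the start of the episode above 0.015 m).
It fails at once if the can, collar or brush is lifted, carried or shoved more than 15 mm (distance of any of can, collar, brush from where it was at the start of the episode above 0.015 m).
It also fails if it takes over 48 s, if anything falls off the work surface, if the arm or the gripper's body presses on something with over 40 N, if the wrist force passes 120 N, or if a joint passes its speed limit or range.

## Robot

A 7-joint arm with a two-finger parallel gripper is mounted at the origin on the work surface. World frame = base frame: x ahead of the robot, y to its left, z up, the work surface at z = 0. Lengths are in m, angles in rad, forces in N, time in s.
With the tool pointing down it reaches from about 0.425 to 0.875 m from the base axis. Payload 4.7 kg.
Tool frame: the origin (TCP) lies on the centre line of the jaws, within the pads' length; the fingertips stand 8 mm ahead of it and the grasp point (between the pads) lies 11 mm behind it; z points along the fingers, y is the direction in which the jaws open and shut (so a half turn about z gives the same grasp; the last joint's range is limited). The gripper opens to 87 mm and grips with 3 to 60 N. Pads are 19 mm wide; open, the fingers measure 117 mm over their backs; the gripper's body (75 mm by 190 mm) begins 51 mm behind the grasp point.
Start: joints at [1.165, 0.321, -0.07, 1.45, 0.023, 1.371, -0.057], TCP at [0.265, -0.594, 0.231] pointing down, gripper open.
Joint ranges: [-2.86, 2.86], [-0.3, 2.09], [-1.38, 1.24], [0.06, 2.45], [-1.56, 4.7], [0.09, 2.05], [-2.69, 2.69]. Speed limits (rad/s): [2.57, 2.57, 3.14, 3.14, 3.14, 3.14, 3.14].

## Interface

Orientations are given as a rotation vector (axis times angle).
In Python, from bench import ctrl, cams, workorder gives the robot as it stands. The module is installed in compiled form; this text tells all that it offers.
- The arm moves only by the tool carry_out, never from a script. Its argument "rows" is a list of rows, each an object with "offset": the shift along the tool's x, y, z in m, a list of three; "rot": the turn, a rotation vector about the tool's x, y, z in degrees, a list of three; "gripper": the opening, from 0 (shut) to 1 (fully open). In form: [{"offset": [dx, dy, dz], "rot": [rx, ry, rz], "gripper": gripper}, ...]. A call has 1 to 10 rows; each row shifts and turns the commanded pose from where the row before left it, along the tool's axes as they then stand; what a row does not reach is not made up. A row lasts 1/8 s, in which the tool goes at most 62.5 mm and 10.7 degrees, less where a joint would pass 70% of its speed; a pose out of reach is approached as far as the arm can. A call is refused whole if a number of a shift passes 0.0625 or a number of a turn 10.7, either way. A call with a gripper value outside its range is refused whole. The fingers move at their own pace and stop on an object; "grip_force" is the grip in N (left out, the last holds). Time passes only in rows, so rows that do not move let the fingers close. It gives the time, the measured TCP pose, the force and the opening at its end, in the units of the state.
- ctrl.get_state(): the state, without advancing time (a new reading comes with each control period).
- cams.get_image(name): name is "side" or "top"; returns a dict with "img" (384x512x3 uint8, red, green, blue), "vfov" (degrees; the focal length in pixels is half the picture's height over the tangent of half this angle, whatever the lens; pixels are square), "cx", "cy" (the principal point, pixels), "k1" (the pictures are not rectified: a ray, as slopes to the right and down, at radius r is drawn at 1 + k1 r^2 times it, then the intrinsics apply), "R" (3x3) and "t" (3): a world point X has camera coordinates R X + t. Camera axes: x right, y down, z forward; pixel columns grow to the right and rows downward; lengths in m; the calibration is good to about 2 mm. A picture is of the moment at which its call begins. There is no depth.
- workorder.close_job(): hands the job in, once; it reports no verdict.
The state is a dict: "time": time; "joint_positions": joint angles; "qd": joint speeds; "joint_torque": joint torques, N m; "position": TCP position; "tool_rot": TCP orientation; "ft_force": force on the tool from outside, world axes, zero at the start; "torque": the same for the moment, N m; "grip_width": opening from 0.0 (shut) to 1.0 (fully open).
Only numpy, scipy, OpenCV 4.12 (cv2) and the standard library are available. Lean on these libraries where they do the work, as an engineer would, in place of code of your own. Each camera call takes 0.05 s, during which the arm holds its last target.

## Working session

There is one attempt and no reset: what is moved stays moved. The work goes in short steps, Python scripts to look and compute and a tool call to move; the robot and the scene stay as the last step left them, time stands still between calls to the robot, and variables do not carry over. Pictures are saved under pics/ and viewed, and the job is handed in when it is done.

Besides the shell and the picture viewer there is one more tool, called after "Emit:" by a JSON object that holds its "op" and its "data". carry_out: Moves the arm, as the interface text tells. Its arguments: {"type":"object","properties":{"rows":{"type":"array"},"grip_force":{"type":"number"}},"required":["rows"]}

```bash
mkdir -p pics
python3 - <<'E'
from bench import ctrl,cams
import cv2,pickle
print(ctrl.get_state())
for n in("side","top"):
    d=cams.get_image(n); cv2.imwrite(f"pics/{n}0.png",d["img"][:,:,::-1]); pickle.dump(d,open(f"{n}0.pkl","wb"))
    print(n,{k:v for k,v in d.items() if k!="img"})
E
```

```text
{'time': 0.0, 'joint_positions': array([ 1.16512089,  0.32182808, -0.0700962 ,  1.45171061,  0.02262117,
        1.37080059, -0.05691019]), 'qd': array([-0.00091196,  0.00015158,  0.00045726,  0.0018718 , -0.00026923,
       -0.00078626,  0.00138792]), 'joint_torque': array([ 7.91195343e-04, -4.91285741e+01, -4.03295355e-01, -3.12532461e+01,
       -6.39463635e-02,  4.37443075e-02,  1.87061119e-04]), 'position': array([ 0.26463804, -0.59307897,  0.22944043]), 'tool_rot': array([-3.07078935e+00, -6.54213332e-01,  8.20327072e-04]), 'ft_force': array([-0.24614334, -1.03168377,  0.41281195]), 'torque': array([ 0.02998533, -0.02403309,  0.02417363]), 'grip_width': 1.000765228407849}
side {'vfov': 55.98339133379763, 'cx': 254.393955598881, 'cy': 195.77731737441704, 'k1': -0.05958787605585276, 'R': array([[-0.93972483, -0.34190104, -0.00457385],
       [-0.21900696,  0.61211181, -0.75983886],
       [ 0.2625894 , -0.71303774, -0.65009537]]), 't': array([0.60178432, 0.18145686, 0.78802029])}
top {'vfov': 44.12376594482821, 'cx': 251.97422139348654, 'cy': 189.09439419040282, 'k1': -0.1824284588050394, 'R': array([[ 0.02649106, -0.99930065,  0.02638994],
       [-0.99497589, -0.02890768, -0.09585058],
       [ 0.09654642, -0.02371817, -0.99504585]]), 't': array([-0.0135456 ,  0.6375966 ,  1.06242529])}
```

View pics/side0.png

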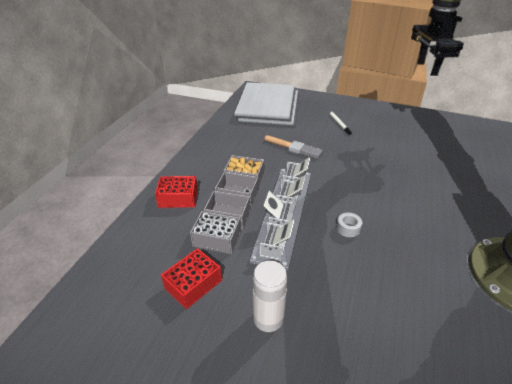

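View pics/top0.png

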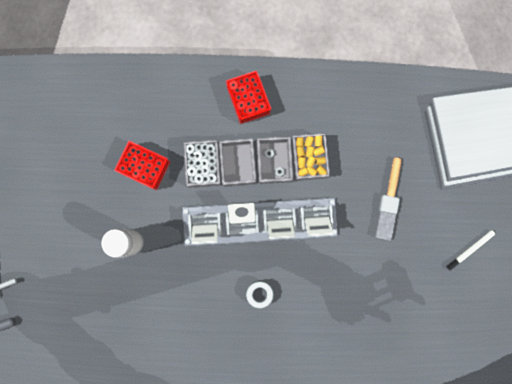

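Run:
```python
import cv2
a=cv2.imread("pics/top0.png"); cv2.imwrite("pics/top0c.png",cv2.resize(a[60:250,130:400],None,fx=2.9,fy=2.9,interpolation=cv2.INTER_CUBIC))
a=cv2.imread("pics/side0.png"); cv2.imwrite("pics/side0c.png",cv2.resize(a[130:330,130:390],None,fx=2.9,fy=2.9,interpolation=cv2.INTER_CUBIC))
```

```text
(no output)
```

View pics/top0c.png

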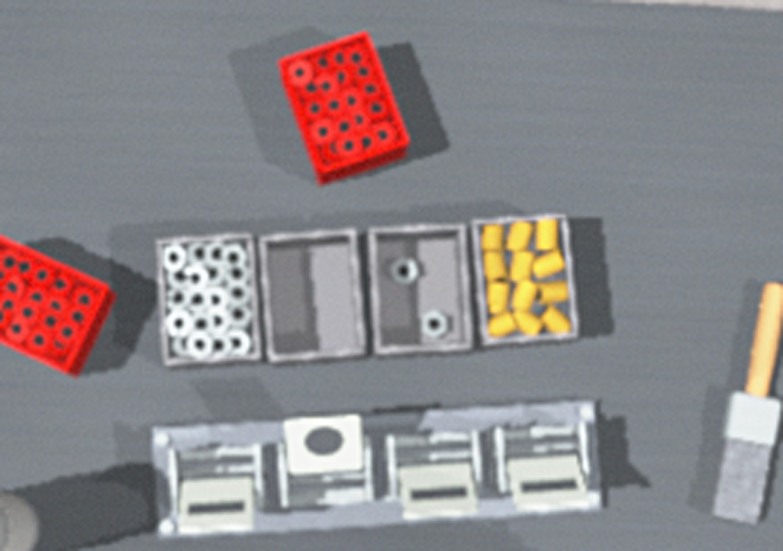

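View pics/side0c.png

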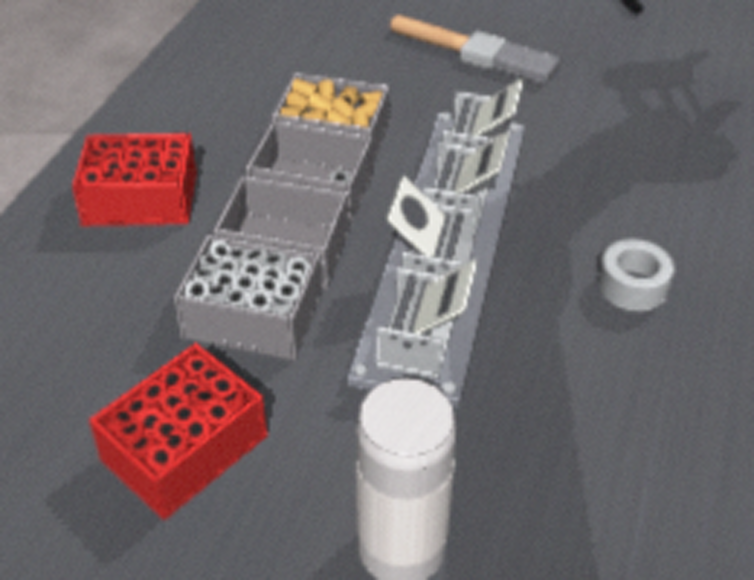

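```bash
cat > h.py <<'E'
import numpy as np,cv2,pickle
from scipy.spatial.transform import Rotation as Rn
def K(d):
    h,w=d["img"].shape[:2]; f=h/2/np.tan(np.radians(d["vfov"]/2))
    return np.array([[f,0,d["cx"]],[0,f,d["cy"]],[0,0,1]])
def back(d,px,z):
    D=np.array([d["k1"],0,0,0,0.]); u=cv2.undistortPoints(np.array(px,float).reshape(-1,1,2),K(d),D).reshape(-1,2)
    R=np.array(d["R"]);t=np.array(d["t"]);C=-R.T@t
    r=np.c_[u,np.ones(len(u))]@R
    return C+r*((np.array(z)-C[2])/r[:,2])[:,None] if np.ndim(z) else C+r*((z-C[2])/r[:,2])[:,None]
def proj(d,X):
    D=np.array([d["k1"],0,0,0,0.])
    return cv2.projectPoints(np.array(X,float).reshape(-1,1,3),cv2.Rodrigues(np.array(d["R"]))[0],np.array(d["t"]),K(d),D)[0].reshape(-1,2)
E
python3 - <<'E'
from h import *
np.set_printoptions(precision=4,suppress=True)
t=pickle.load(open("top0.pkl","rb"));s=pickle.load(open("side0.pkl","rb"))
c=lambda p:np.array(p)/2.9+[130,60]
cs=lambda p:np.array(p)/2.9+[130,130]
b=back(t,c([(152,428),(600,402),(603,507),(160,535)]),.012);print("board",b)
m=b.mean(0);yv=(b[0]-b[1])+(b[3]-b[2]);yv/=np.linalg.norm(yv);th=np.arctan2(-yv[0],yv[1])
print(m,th,[np.linalg.norm(b[i]-b[(i+1)%4]) for i in range(4)])
print("edges",back(t,c([(215,529),(323,417),(440,515),(547,503)]),.084))
print("collar top",back(t,[(260,294)],.03),"can top",back(t,[(116,243)],.15))
print("side board corner",back(s,cs([(350,384),(455,398)]),.012))
print("bins rim near (front) corners",back(t,c([(165,364),(262,359),(372,353),(475,348),(577,340)]),.048))
xv=np.array([yv[1],-yv[0],0])
for i,k in enumerate([1.5,.5,-.5,-1.5]):
    h=m+yv*k*.085; h[2]=.045; e=h+xv*(.039 if i==1 else -.039);e[2]=.084
    print(i+1,"hinge",h,"edge",e,"top px crop",(proj(t,[e])[0]-[130,60])*2.9,"side crop",(proj(s,[e])[0]-130)*2.9)
E
```

```text
board [[ 0.5914  0.1653  0.012 ]
 [ 0.6227 -0.198   0.012 ]
 [ 0.5373 -0.2016  0.012 ]
 [ 0.5056  0.1557  0.012 ]]
[ 0.5642 -0.0196  0.012 ] 0.08722974163418629 [np.float64(0.36465344236265973), np.float64(0.08556002900064248), np.float64(0.358729830944227), np.float64(0.08631614956026464)]
edges [[ 0.5131  0.1064  0.084 ]
 [ 0.5996  0.0278  0.084 ]
 [ 0.5282 -0.0623  0.084 ]
 [ 0.5391 -0.1434  0.084 ]]
collar top [[ 0.3979 -0.0205  0.03  ]] can top [[0.5069 0.2833 0.15  ]]
side board corner [[0.5862 0.173  0.012 ]
 [0.5058 0.1587 0.012 ]]
bins rim near (front) corners [[ 0.6399  0.1527  0.048 ]
 [ 0.6461  0.0767  0.048 ]
 [ 0.6533 -0.0093  0.048 ]
 [ 0.6597 -0.0904  0.048 ]
 [ 0.6686 -0.1716  0.048 ]]
1 hinge [0.5531 0.1074 0.045 ] edge [0.5143 0.104  0.084 ] top px crop [218.2325 527.5235] side crop [469.5191 281.1802]
2 hinge [0.5605 0.0227 0.045 ] edge [0.5994 0.0261 0.084 ] top px crop [325.1951 417.3439] side crop [395.835  193.5523]
3 hinge [ 0.5679 -0.062   0.045 ] edge [ 0.5291 -0.0654  0.084 ] top px crop [444.086  513.8562] side crop [504.8289 147.1881]
4 hinge [ 0.5753 -0.1467  0.045 ] edge [ 0.5365 -0.1501  0.084 ] top px crop [555.6035 506.5704] side crop [519.0229  93.0261]
```

Top view: the bins from left to right are nuts (201,163), bare (238,162), leftover (275,160) and bushings (312,156). The red boxes at (143,165) and (249,97) are decoys.

The tags, left to right, are bar (204,236), disc (242,212), bar (281,231) and bar (318,226). Tags 1 and 4 must go over to disc and tag 2 to bar. Tag 3 is already right.

The measured board is 362 x 86 mm against a nominal 360 x 90 mm, turned 0.087 rad. The tag edges agree to a few mm, so I'll start with tag 4.

Emit:
{"op": "carry_out", "data": {"rows": [{"offset":[0,0,0],"rot":[0,0,9.55],"gripper":0},{"offset":[0,0,0],"rot":[0,0,9.55],"gripper":0},{"offset":[0.034,-0.05,0],"rot":[0,0,0],"gripper":0},{"offset":[0.034,-0.05,0],"rot":[0,0,0],"gripper":0},{"offset":[0.034,-0.05,0],"rot":[0,0,0],"gripper":0},{"offset":[0.034,-0.05,0],"rot":[0,0,0],"gripper":0},{"offset":[0.034,-0.05,0],"rot":[0,0,0],"gripper":0},{"offset":[0.034,-0.05,0],"rot":[0,0,0],"gripper":0},{"offset":[0.03,-0.05,0],"rot":[0,0,0],"gripper":0},{"offset":[0,0,0],"rot":[0,0,0],"gripper":0}]}}

```text
time: 1.35
position: [0.4701, -0.2188, 0.2305]
tool_rot: [-3.136, -0.151, -0.001]
ft_force: [-0.2, -0.7, -0.6]
grip_width: 0.022
```

```bash
cat > st.py <<'E'
from h import *
from bench import ctrl
np.set_printoptions(precision=4,suppress=True)
s=ctrl.get_state();p=s["position"];R=Rn.from_rotvec(s["tool_rot"]).as_matrix()
print(s["time"],p,"F",s["ft_force"],s["grip_width"]);print("tool axes (cols)\n",R,"yaw",np.arctan2(R[1,0],R[0,0]))
th=.0872;m=np.array([.5642,-.0196,0]);xv=np.array([np.cos(th),np.sin(th),0]);yv=np.array([-np.sin(th),np.cos(th),0])
for i,k in enumerate([1.5,.5,-.5,-1.5]):
    print(i+1,"hinge at z=.076 in tool frame",R.T@(m+yv*k*.085+[0,0,.076]-p))
E
python3 st.py
```

```text
1.35 [ 0.4701 -0.2188  0.2305] F [-0.1784 -0.6966 -0.6436] 0.021701137479955362
tool axes (cols)
 [[ 0.9953  0.0963  0.0006]
 [ 0.0963 -0.9953  0.0017]
 [ 0.0008 -0.0017 -1.    ]] yaw 0.09648791128474048
1 hinge at z=.076 in tool frame [ 0.1139 -0.3164  0.1551]
2 hinge at z=.076 in tool frame [ 0.1132 -0.2314  0.155 ]
3 hinge at z=.076 in tool frame [ 0.1124 -0.1464  0.1549]
4 hinge at z=.076 in tool frame [ 0.1116 -0.0614  0.1547]
```

Emit:
{"op": "carry_out", "data": {"rows": [{"offset":[0.018,-0.031,0],"rot":[0,0,0],"gripper":0},{"offset":[0.018,-0.031,0],"rot":[0,0,0],"gripper":0},{"offset":[0,0,0.045],"rot":[0,0,0],"gripper":0},{"offset":[0,0,0.045],"rot":[0,0,0],"gripper":0},{"offset":[0,0,0.04],"rot":[0,0,0],"gripper":0},{"offset":[0,0,0.025],"rot":[0,0,0],"gripper":0},{"offset":[0,0,0],"rot":[0,0,0],"gripper":0}]}}

```text
time: 2.22
position: [0.496, -0.1603, 0.0733]
tool_rot: [-3.137, -0.134, 0.008]
ft_force: [0.1, -0.3, -0.4]
grip_width: 0.006
```

```bash
python3 st.py
python3 - <<'E'
from bench import cams
import cv2
for n in("side","top"):
    cv2.imwrite(f"pics/{n}1.png",cv2.resize(cams.get_image(n)["img"][60:330,130:400,::-1],None,fx=2.2,fy=2.2,interpolation=2))
E
```

```text
2.225 [ 0.496  -0.1603  0.0733] F [ 0.0972 -0.3375 -0.4218] 0.006421887153127183
tool axes (cols)
 [[ 0.9964  0.0852 -0.0051]
 [ 0.0852 -0.9964  0.0015]
 [-0.005  -0.002  -1.    ]] yaw 0.08532058389614122
1 hinge at z=.076 in tool frame [ 0.0797 -0.2618 -0.0026]
2 hinge at z=.076 in tool frame [ 0.0799 -0.1768 -0.0028]
3 hinge at z=.076 in tool frame [ 0.08   -0.0918 -0.003 ]
4 hinge at z=.076 in tool frame [ 0.0802 -0.0068 -0.0031]
```

View pics/side1.png

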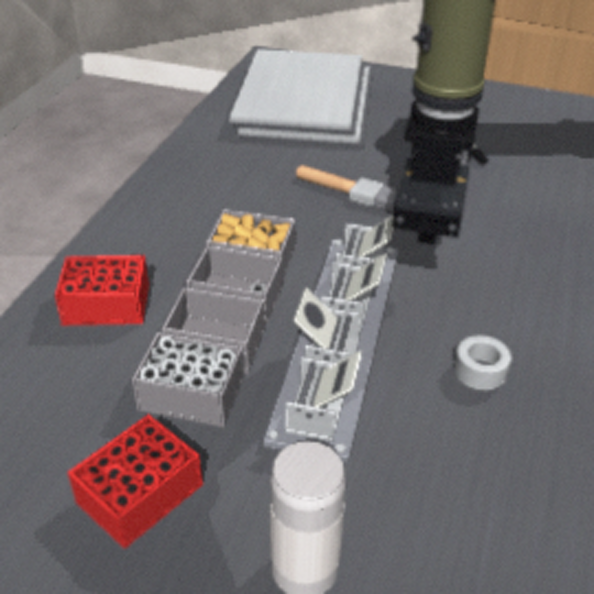

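View pics/top1.png

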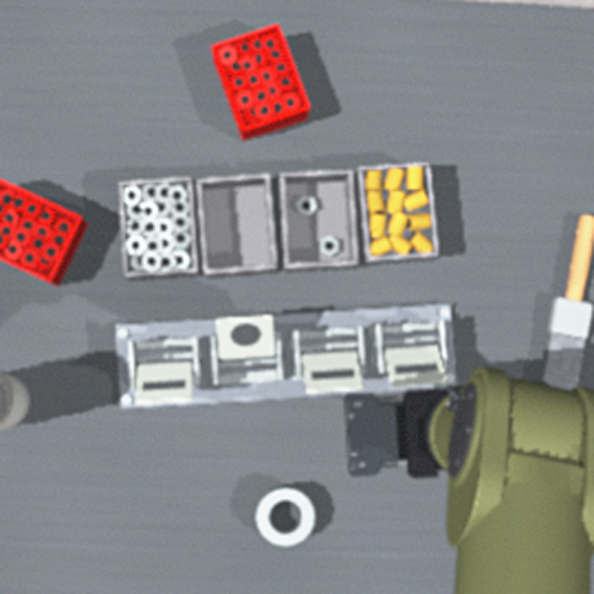

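The closed fingers are in front of tag 4, at about (428,237) in the enlarged side view, clear of the brush and collar. Next I push gently.

Emit:
{"op": "carry_out", "data": {"rows": [{"offset":[0.02,-0.006,-0.002],"rot":[0,0,0],"gripper":0},{"offset":[0.008,0,0],"rot":[0,0,0],"gripper":0},{"offset":[0.008,0,0],"rot":[0,0,0],"gripper":0},{"offset":[0.008,0,0],"rot":[0,0,0],"gripper":0},{"offset":[0.008,0,0],"rot":[0,0,0],"gripper":0},{"offset":[0.008,0,0],"rot":[0,0,0],"gripper":0},{"offset":[0.008,0,0],"rot":[0,0,0],"gripper":0},{"offset":[0.008,0,0],"rot":[0,0,0],"gripper":0},{"offset":[0.006,0,0],"rot":[0,0,0],"gripper":0},{"offset":[0,0,0],"rot":[0,0,0],"gripper":0}]}}

```text
time: 3.58
position: [0.58, -0.1465, 0.0775]
tool_rot: [-3.139, -0.136, -0.0]
ft_force: [-0.2, -0.2, 0.2]
grip_width: 0.004
```

```bash
python3 st.py
python3 - <<'E'
from bench import cams
import cv2
for n in("side",):
    cv2.imwrite(f"pics/{n}2.png",cv2.resize(cams.get_image(n)["img"][130:280,230:380,::-1],None,fx=4,fy=4,interpolation=2))
E
```

```text
3.575 [ 0.58   -0.1465  0.0775] F [-0.2328 -0.1779  0.1987] 0.0039422800618627435
tool axes (cols)
 [[ 0.9962  0.0867  0.0002]
 [ 0.0867 -0.9962  0.0001]
 [ 0.0002 -0.0001 -1.    ]] yaw 0.08681206723354559
1 hinge at z=.076 in tool frame [-0.0048 -0.2553  0.0015]
2 hinge at z=.076 in tool frame [-0.0047 -0.1703  0.0015]
3 hinge at z=.076 in tool frame [-0.0047 -0.0853  0.0015]
4 hinge at z=.076 in tool frame [-0.0047 -0.0003  0.0015]
```

View pics/side2.png

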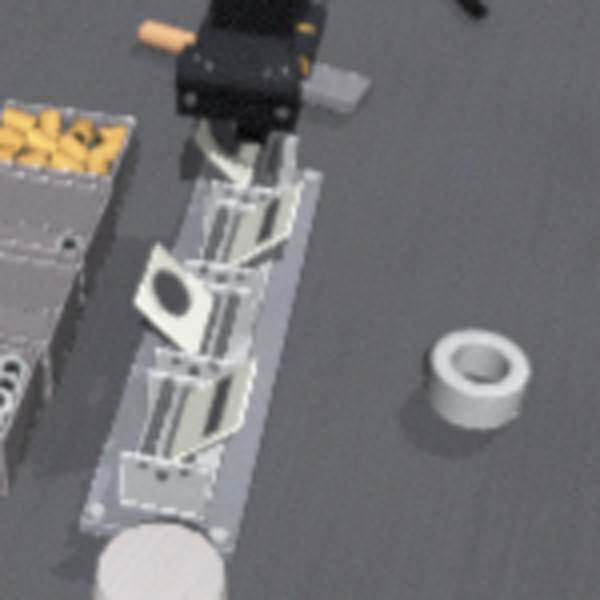

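Tag 4 now leans to its bin, at about (225,150) in the crop. I'll back off, rise, and cross to the bin side of tag 2.

Emit:
{"op": "carry_out", "data": {"rows": [{"offset":[-0.015,0,0],"rot":[0,0,0],"gripper":0},{"offset":[-0.01,0,-0.03],"rot":[0,0,0],"gripper":0},{"offset":[0,0,-0.05],"rot":[0,0,0],"gripper":0},{"offset":[0,0,-0.01],"rot":[0,0,0],"gripper":0},{"offset":[0.023,-0.042,0],"rot":[0,0,0],"gripper":0},{"offset":[0.023,-0.042,0],"rot":[0,0,0],"gripper":0},{"offset":[0.023,-0.042,0],"rot":[0,0,0],"gripper":0},{"offset":[0.024,-0.044,0],"rot":[0,0,0],"gripper":0},{"offset":[0,0,0],"rot":[0,0,0],"gripper":0}]}}

```text
time: 4.75
position: [0.6318, 0.0345, 0.1667]
tool_rot: [-3.135, -0.148, 0.002]
ft_force: [-0.1, -0.6, 0.0]
grip_width: 0.006
```

```bash
python3 st.py
```

```text
4.75 [0.6318 0.0345 0.1667] F [-0.0911 -0.5555  0.047 ] 0.005811854648577275
tool axes (cols)
 [[ 0.9955  0.0943 -0.0014]
 [ 0.0943 -0.9955  0.0032]
 [-0.0011 -0.0033 -1.    ]] yaw 0.0944628130975824
1 hinge at z=.076 in tool frame [-0.0714 -0.0797  0.091 ]
2 hinge at z=.076 in tool frame [-0.072   0.0053  0.0907]
3 hinge at z=.076 in tool frame [-0.0726  0.0903  0.0904]
4 hinge at z=.076 in tool frame [-0.0732  0.1753  0.0902]
```

Emit:
{"op": "carry_out", "data": {"rows": [{"offset":[0,0.003,0.03],"rot":[0,0,0],"gripper":0},{"offset":[0,0,0.03],"rot":[0,0,0],"gripper":0},{"offset":[0,0,0.029],"rot":[0,0,0],"gripper":0},{"offset":[0,0,0],"rot":[0,0,0],"gripper":0},{"offset":[0,0,0],"rot":[0,0,0],"gripper":0}]}}

```text
time: 5.38
position: [0.633, 0.0248, 0.0794]
tool_rot: [3.138, 0.135, 0.001]
ft_force: [0.1, 0.7, 0.5]
grip_width: 0.008
```

```bash
python3 st.py
```

```text
5.375 [0.633  0.0248 0.0794] F [0.1462 0.7227 0.5256] 0.007777759704277338
tool axes (cols)
 [[ 0.9963  0.0857  0.0008]
 [ 0.0857 -0.9963 -0.0004]
 [ 0.0008  0.0005 -1.    ]] yaw 0.08577400631362735
1 hinge at z=.076 in tool frame [-0.0725 -0.0892  0.0033]
2 hinge at z=.076 in tool frame [-0.0724 -0.0042  0.0034]
3 hinge at z=.076 in tool frame [-0.0723  0.0808  0.0034]
4 hinge at z=.076 in tool frame [-0.0722  0.1658  0.0034]
```

Emit:
{"op": "carry_out", "data": {"rows": [{"offset":[-0.012,-0.003,0.003],"rot":[0,0,0],"gripper":0},{"offset":[-0.008,0,0],"rot":[0,0,0],"gripper":0},{"offset":[-0.008,0,0],"rot":[0,0,0],"gripper":0},{"offset":[-0.008,0,0],"rot":[0,0,0],"gripper":0},{"offset":[-0.008,0,0],"rot":[0,0,0],"gripper":0},{"offset":[-0.008,0,0],"rot":[0,0,0],"gripper":0},{"offset":[-0.008,0,0],"rot":[0,0,0],"gripper":0},{"offset":[-0.008,0,0],"rot":[0,0,0],"gripper":0},{"offset":[-0.008,0,0],"rot":[0,0,0],"gripper":0},{"offset":[0,0,0],"rot":[0,0,0],"gripper":0}]}}

```text
time: 6.62
position: [0.5562, 0.0218, 0.0755]
tool_rot: [3.138, 0.136, -0.001]
ft_force: [0.4, 0.1, -0.5]
grip_width: 0.003
```

```bash
python3 st.py
python3 - <<'E'
from bench import cams
import cv2
for n in("side",):
    cv2.imwrite(f"pics/{n}3.png",cv2.resize(cams.get_image(n)["img"][130:280,230:380,::-1],None,fx=4,fy=4,interpolation=2))
E
```

```text
6.625 [0.5562 0.0218 0.0755] F [ 0.4037  0.0799 -0.5414] 0.002529028475784768
tool axes (cols)
 [[ 0.9963  0.0864 -0.0004]
 [ 0.0864 -0.9963 -0.0004]
 [-0.0004  0.0004 -1.    ]] yaw 0.08646839058483201
1 hinge at z=.076 in tool frame [ 0.0043 -0.0856 -0.0005]
2 hinge at z=.076 in tool frame [ 0.0044 -0.0006 -0.0005]
3 hinge at z=.076 in tool frame [ 0.0044  0.0844 -0.0005]
4 hinge at z=.076 in tool frame [ 0.0045  0.1694 -0.0004]
```

View pics/side3.png

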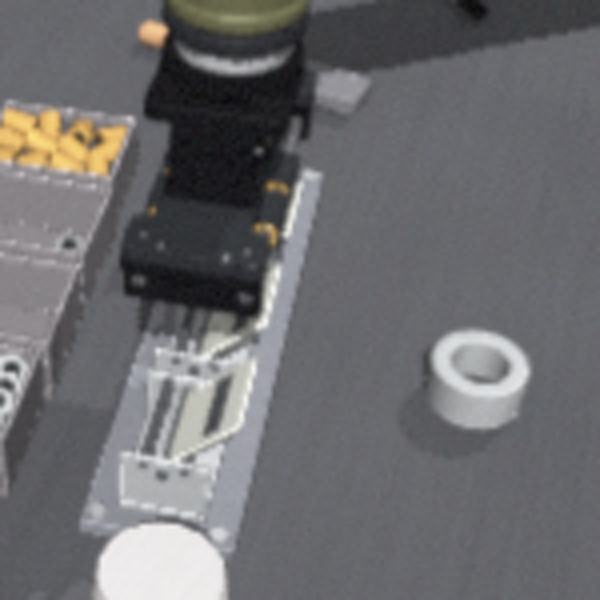

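Tag 2 now leans to the robot (edge at about (240,340)). I'll retreat and go to the robot side of tag 1.

Emit:
{"op": "carry_out", "data": {"rows": [{"offset":[0.015,0,0],"rot":[0,0,0],"gripper":0},{"offset":[0.01,0,-0.03],"rot":[0,0,0],"gripper":0},{"offset":[0,0,-0.05],"rot":[0,0,0],"gripper":0},{"offset":[0,0,-0.01],"rot":[0,0,0],"gripper":0},{"offset":[-0.033,-0.028,0],"rot":[0,0,0],"gripper":0},{"offset":[-0.033,-0.028,0],"rot":[0,0,0],"gripper":0},{"offset":[-0.033,-0.028,0],"rot":[0,0,0],"gripper":0},{"offset":[0,0,0],"rot":[0,0,0],"gripper":0},{"offset":[0,0,0],"rot":[0,0,0],"gripper":0}]}}

```text
time: 7.8
position: [0.4768, 0.0988, 0.1655]
tool_rot: [3.138, 0.135, 0.001]
ft_force: [-0.4, -0.1, 1.0]
grip_width: 0.005
```

```bash
python3 st.py
```

```text
7.8 [0.4768 0.0988 0.1655] F [-0.3929 -0.1191  0.999 ] 0.005289824004334071
tool axes (cols)
 [[ 0.9963  0.0861  0.0007]
 [ 0.0861 -0.9963 -0.0003]
 [ 0.0006  0.0003 -1.    ]] yaw 0.08622787187151787
1 hinge at z=.076 in tool frame [ 0.0767 -0.0021  0.0896]
2 hinge at z=.076 in tool frame [0.0768 0.0829 0.0896]
3 hinge at z=.076 in tool frame [0.0769 0.1679 0.0896]
4 hinge at z=.076 in tool frame [0.077  0.2529 0.0896]
```

Emit:
{"op": "carry_out", "data": {"rows": [{"offset":[0,0,0.03],"rot":[0,0,0],"gripper":0},{"offset":[0,0,0.03],"rot":[0,0,0],"gripper":0},{"offset":[0,0,0.029],"rot":[0,0,0],"gripper":0},{"offset":[0,0,0],"rot":[0,0,0],"gripper":0},{"offset":[0,0,0],"rot":[0,0,0],"gripper":0}]}}

```text
time: 8.43
position: [0.4771, 0.099, 0.0773]
tool_rot: [-3.138, -0.134, -0.001]
ft_force: [0.8, -0.6, -0.5]
grip_width: 0.006
```

```bash
python3 st.py
```

```text
8.425 [0.4771 0.099  0.0773] F [ 0.8499 -0.5758 -0.4821] 0.00602248149613897
tool axes (cols)
 [[ 0.9963  0.0854  0.0009]
 [ 0.0854 -0.9963  0.0006]
 [ 0.0009 -0.0005 -1.    ]] yaw 0.08554498472826308
1 hinge at z=.076 in tool frame [ 0.0765 -0.0019  0.0013]
2 hinge at z=.076 in tool frame [0.0766 0.0831 0.0013]
3 hinge at z=.076 in tool frame [0.0767 0.1681 0.0013]
4 hinge at z=.076 in tool frame [0.0769 0.2531 0.0012]
```

Emit:
{"op": "carry_out", "data": {"rows": [{"offset":[0.016,-0.002,0],"rot":[0,0,0],"gripper":0},{"offset":[0.008,0,0],"rot":[0,0,0],"gripper":0},{"offset":[0.008,0,0],"rot":[0,0,0],"gripper":0},{"offset":[0.008,0,0],"rot":[0,0,0],"gripper":0},{"offset":[0.008,0,0],"rot":[0,0,0],"gripper":0},{"offset":[0.008,0,0],"rot":[0,0,0],"gripper":0},{"offset":[0.008,0,0],"rot":[0,0,0],"gripper":0},{"offset":[0.008,0,0],"rot":[0,0,0],"gripper":0},{"offset":[0.008,0,0],"rot":[0,0,0],"gripper":0},{"offset":[0,0,0],"rot":[0,0,0],"gripper":0}]}}

```text
time: 9.68
position: [0.556, 0.1082, 0.0765]
tool_rot: [-3.138, -0.135, -0.0]
ft_force: [0.3, -0.2, 0.3]
grip_width: 0.003
```

Emit:
{"op": "carry_out", "data": {"rows": [{"offset":[-0.015,0,0],"rot":[0,0,0],"gripper":0},{"offset":[-0.01,0,-0.03],"rot":[0,0,0],"gripper":0},{"offset":[0,0,-0.05],"rot":[0,0,0],"gripper":0},{"offset":[0,0,-0.05],"rot":[0,0,0],"gripper":0},{"offset":[-0.03,0,-0.05],"rot":[0,0,0],"gripper":0},{"offset":[-0.05,0,-0.03],"rot":[0,0,0],"gripper":0},{"offset":[0,0.06,0],"rot":[0,0,0],"gripper":0},{"offset":[0,0.06,0],"rot":[0,0,0],"gripper":0},{"offset":[0,0.06,0],"rot":[0,0,0],"gripper":0},{"offset":[0,0.06,0],"rot":[0,0,0],"gripper":0}]}}

```text
time: 10.92
position: [0.4702, -0.1412, 0.2866]
tool_rot: [3.138, 0.136, 0.0]
ft_force: [0.9, 0.1, 1.4]
grip_width: 0.003
```

```bash
python3 st.py
python3 - <<'E'
from bench import cams
import cv2
for n in("side","top"):
    cv2.imwrite(f"pics/{n}4.png",cv2.resize(cams.get_image(n)["img"][60:330,100:400,::-1],None,fx=2.2,fy=2.2,interpolation=2))
E
```

```text
10.925 [ 0.4702 -0.1412  0.2866] F [0.8942 0.1253 1.3731] 0.0029848533555905618
tool axes (cols)
 [[ 0.9962  0.0868  0.0002]
 [ 0.0868 -0.9962 -0.0005]
 [ 0.0002  0.0005 -1.    ]] yaw 0.08688204875033573
1 hinge at z=.076 in tool frame [ 0.1041 -0.2406  0.2105]
2 hinge at z=.076 in tool frame [ 0.1041 -0.1556  0.2105]
3 hinge at z=.076 in tool frame [ 0.1041 -0.0706  0.2106]
4 hinge at z=.076 in tool frame [0.1042 0.0144 0.2106]
```

View pics/side4.png

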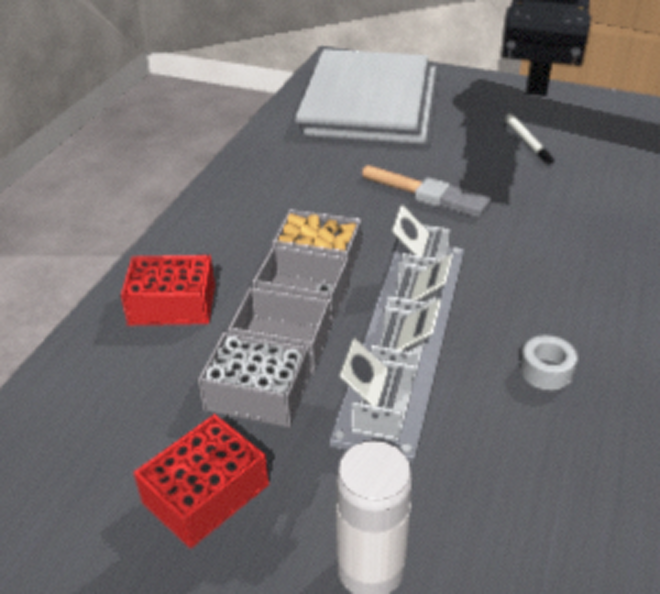

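View pics/top4.png

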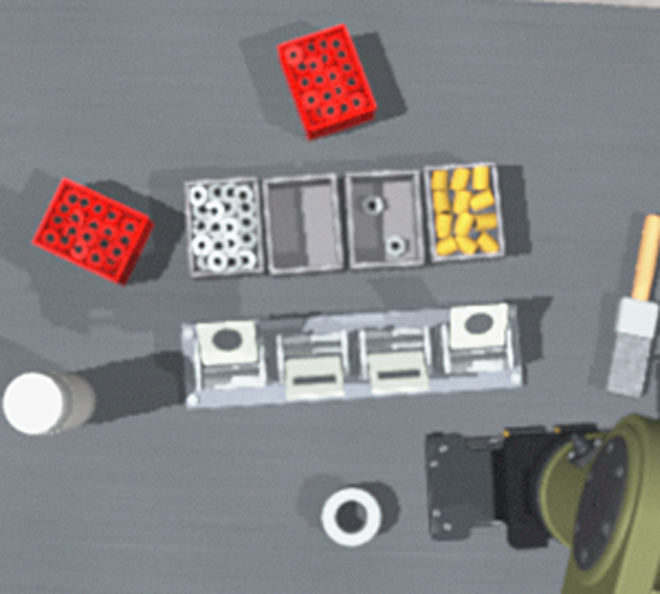

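The enlarged top view shows disc (227,340), bar (315,378), bar (399,376) and disc (479,323). These match nuts, bare, leftover and bushings, and the bins and bystanders look where they were. The arm is clear, so I'm handing the job in.

```bash
python3 -c "
from bench import workorder
print(workorder.close_job())"
```

```text
the job is handed in; nothing more can be done
None
```

I flipped three tags with the closed fingertips and handed the job in at about 11 s; no verdict was reported. Numbered from the left:

| Tag | Bin behind it | Result |
|---|---|---|
| 1 | nuts, full | flipped to disc face up, leaning to the bin |
| 2 | bare | flipped to bar face up, leaning to the robot |
| 3 | leftover, nearly empty | already right, not touched |
| 4 | bushings, full | flipped to disc face up, leaning to the bin |

- **Final pictures:** both views show all four tags resting on the correct stops. The bins, can, collar and brush look unmoved, and the arm is clear of everything.
- **Forces:** the wrist readings stayed below about 1.5 N at the end of each move. I did not see the contact forces during the pushes themselves.
- **Measurement check:** the board came out at about 362 x 86 mm against the given 360 x 90 mm. No check failed or disagreed beyond a few millimetres.

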